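Refit the washed spindle parts of the sesame cutter

TASK

Put the washed parts back on the upright spindle of the sesame cutter, widest first: the steel spacer, on it the blue bush, on top the red lock collar, each fully down and flat on the one below, with the collar pressed past the two sprung balls near the spindle's tip so that it is held under them. The spindle never stands quite in the middle of the deck, so find it by feel: ease each part over the nose and steps and lower it all the way by hand, without forcing it, jamming it or letting it drop. Leave the jar and the scraper where they are and let go of everything at the end.

Things in the scene. Friction and masses are not known exactly. Their poses are not given: they have to be found in the camera images.
- drive: Motor base of a table-top sesame cutter, bowl lifted off: aluminium box 300 (x) x 220 (y) x 150 mm high, fixed, front panel on its -x side. Origin: centre of its underside. On its flat top: three bowl lugs (12 x 30 x 10 mm high) 88 mm from the centre, and in the centre a dark round flange, 72 mm across and 6 mm high, that carries the steel spindle
- seat_centre (a point): centre of the flange's top face, 156 mm above the bench; the spacer's seat; axes as the drive's. The flange is an eccentric for the belt tension, clamped at any setting: the spindle's axis stands upright 5 mm from this point, in a direction that differs each time and is not measured (cameras see it). It does not give when pushed by hand
- tip_level (a point): point over seat_centre at the height of the spindle's tip, 57.5 mm above the flange (the spindle itself is 5 mm aside). The spindle, from below: 32 mm diameter up to 14 mm above the flange, 26 mm up to 30 mm, 20 mm up to 55 mm, then a nose narrowing to 16 mm. Steps have a 1.5 mm chamfer; a part caught on one is shifted sideways till it drops on. Pushing parts with over 45 N spoils the fit
- ball_level (a point): point over seat_centre at the height of the two balls' centres, 49.8 mm above the flange. The sprung brass balls, 8 mm, stick out 2.5 mm on opposite sides of the 20 mm journal. The collar's lower edge meets them when its underside is about 53 mm above the flange; some 7 to 12 N push it past, they snap out over it and even draw it down the last 2 mm. The wider spacer and bush clear them when centred
- spacer: steel spacer ring, outer diameter 62 mm, bore 34 mm, 16 mm high, about 0.26 kg, both ends alike. Origin: centre of its underside, z up. Home: underside on the flange, round the 32 mm journal
- bush: blue plastic bush, outer diameter 52 mm, bore 28 mm, 16 mm high, about 0.04 kg, both ends alike. Origin: centre of its underside, z up. Home: on the spacer, underside 16 mm above the flange, round the 26 mm journal
- collar: red lock collar, outer diameter 42 mm, bore 22 mm, 14 mm high, about 0.11 kg, both ends alike. Origin: centre of its underside, z up. Home: on the bush, underside 32 mm and top 46 mm above the flange, under the two balls, round the 20 mm journal
- tray: shallow dark teal plastic drying tray, 170 (x) x 350 (y) mm, floor 3 mm thick, rim 3 mm thick and 12 mm high; fixed. The three parts lie flat in it, in a row along its y axis about 108 mm apart, in any order. Origin: centre of its underside
- jar: closed jar of sesame, 68 mm in diameter, 110 mm high, beyond the tray. Bystander. Origin: centre of its underside
- scraper: dough scraper, steel blade with white grip along one edge, about 115 x 134 x 22 mm, lying flat beyond the tray. Bystander. Origin: centre of its underside
There are look-alikes about, which are no part of the job. Several things have the shape of the collar; the one meant has the colours described above.

How it is judged:
On the way, in this order (a step that is already met when the one before it is completed fails the run):
1. the steel spacer is fully down on the spindle, flat on the flange (horizontal distance between spacer and seat_centre below 0.0075 m and z of spacer in the frame of seat_centre between -0.003 and 0.002 m and angle between spacer's own z axis and vertical below 0.06 rad), for 0.2 s.
2. the blue bush is fully down on the spindle, flat on the spacer (all of step 1 and horizontal distance between bush and seat_centre below 0.0075 m and z of bush in the frame of seat_centre between 0.013 and 0.018 m and angle between bush's own z axis and vertical below 0.06 rad), for 0.2 s.
3. the red lock collar is fully down on the spindle, flat on the bush, under the balls (all of step 2 and horizontal distance between collar and seat_centre below 0.0075 m and z of collar in the frame of seat_centre between 0.029 and 0.034 m and angle between collar's own z axis and vertical below 0.06 rad), for 0.2 s.
At the end, for the whole second after the job is handed in: Spacer, bush and collar sit on the spindle in this order from below, at rest, level to 0.06 rad, within 7.5 mm of the flange centre in plan, undersides 0, 16 and 32 mm above the flange (2 mm higher or 3 mm lower at most) (all of step 3 and linear speed of each of spacer, bush, collar below 0.02 m/s); the robot touches nothing.
It fails at once if a part is pressed or knocked against the cutter or its spindle with more than 45 N (contact force between any of spacer, bush, collar and drive above 45 N).
It fails at once if a part is let drop down the spindle (faster than 0.4 m/s while on it) ((horizontal distance between spacer and seat_centre below 0.012 m and z of spacer in the frame of seat_centre below 0.055 m and linear speed of spacer above 0.4 m/s) or (horizontal distance between bush and seat_centre below 0.012 m and z of bush in the frame of seat_centre below 0.055 m and linear speed of bush above 0.4 m/s) or (horizontal distance between collar and seat_centre below 0.012 m and z of collar in the frame of seat_centre below 0.055 m and linear speed of collar above 0.4 m/s)).
It fails at once if the jar or the scraper is shifted by more than 20 mm (distance of any of jar, scraper from where it was at the start of the episode above 0.02 m).
It also fails if it takes over 72 s, if anything falls off the work surface, if the arm or the gripper's body presses on something with over 40 N, if the wrist force passes 120 N, or if a joint passes its speed limit or range.

ROBOT

A 6-joint arm with a two-finger parallel gripper is mounted at the origin on the work surface. World frame = base frame: x ahead of the robot, y to its left, z up, the work surface at z = 0. Lengths are in m, angles in rad, forces in N, time in s.
With the tool pointing down it reaches from about 0.375 to 0.975 m from the base axis. Payload 3.8 kg.
Tool frame: the origin (TCP) lies midway between the tips of the shut fingers; the grasp point (between the pads) lies 19 mm behind it; z points along the fingers, y is the line along which they close (so a half turn about z gives the same grasp; the last joint's range is limited). The gripper opens to 85 mm and grips with 20 to 120 N. Pads are 22 mm wide; open, the fingers measure 114 mm over their backs; the gripper's body (76 mm by 85 mm) begins 54 mm behind the grasp point. The pads swing forward as they close: fully open they stand 13 mm farther back than shut.
Start: joints at [-1.211, 0.264, 1.604, -0, 1.274, -0.037], TCP at [0.261, -0.623, 0.231] pointing down, gripper open.
Joint ranges: [-2.63, 2.63], [-0.94, 2.18], [0.31, 2.57], [-1.31, 4.45], [0, 2.66], [-2.55, 2.55]. Speed limits (rad/s): [2.57, 2.57, 3.14, 3.14, 3.14, 3.14].

INTERFACE

Orientations are given as a unit quaternion [x, y, z, w].
In Python, from rig import r gives the robot as it stands. Calls block until the motion is done:
- r.move_pose(position, orientation): joint-space move of the TCP to a pose.
- r.servo_line(position, attitude=None, v=0.15): straight line of the TCP; attitude=None keeps the orientation; v is the mean speed in m/s.
- r.movej(angles): joint-space move.
- r.move_gripper(opening): finger opening in m; the grip force is fixed at half the most; returns when the fingers have stopped.
- r.hold(seconds).
- r.ik(position, orientation): joint angles nearest the present ones, or None.
- r.sense(): the state.
- r.snapshot(name): name is "scene" or "top" or "wrist"; returns a dict with "image" (480x640x3 uint8, blue, green, red), "K" (3x3 intrinsics, pixels), "T" (4x4, takes a point from camera to world coordinates). Camera axes: x right, y up, looking along -z (the intrinsics and any distortion apply to the point x, -y, -z); pixel columns grow to the right and rows downward; lengths in m; the calibration is good to about 2 mm. A picture is of the moment at which its call begins. There is no depth.
A pose or a line that the arm cannot do raises r.IKError and nothing moves.
- r.sign_off(): hands the job in; it is judged then, once.
Trained networks look in a picture, given as the dict that the camera call returned (one of the last four; its "shot" number tells which), for a name from the list of things; names that differ only in an ending like _2 or _b are one class to them, and where a whole thing is asked for, a point or a joint stands for the part that bears it (a point fixed in the world has none). Each returns a list of dicts, best first, with "p" (0 to 1); they miss things now and then, are a little off and sometimes report something else, mostly with a low value. They report only what shows in the picture. A call takes as long as a camera call. They do not tell look-alikes from the thing itself.
- r.boxes_of(picture, label): "extent" ([centre column, centre row, width, height] in pixels, round what is visible of it).
The state is a dict: "time_s": time; "joint_pos": joint angles; "joint_vel": joint speeds; "tau": joint torques, N m; "ee_pos": TCP position; "tcp_rot": TCP orientation; "contact_force": force on the tool from outside, world axes, zero at the start; "moment": the same for the moment, N m; "opening": finger opening in m; "grip_force": force on a finger pad.
Only numpy, scipy, OpenCV 4.12 (cv2) and the standard library are available. Lean on these libraries where they do the work, as an engineer would, in place of code of your own. Each camera call takes 0.05 s, during which the arm holds its last target. There are 200 camera calls.

## Working session

There is one attempt and no reset: what is moved stays moved. The work goes in short steps, each a Python script; the robot and the scene stay as the last script left them, time stands still between calls to the robot, and variables do not carry over. Pictures are saved under pics/ and viewed, at most 10 in all, crops included, and the job is handed in when it is done.

```bash
mkdir -p pics; ls; python3 - <<'E'
from rig import r
import cv2
s=r.sense();print(s)
for n in("scene","top"):
    p=r.snapshot(n);cv2.imwrite(f"pics/{n}0.png",p["image"])
    print(n,p["K"],p["T"],[k for k in p if k!="image"])
    for l in("drive","spacer","bush","collar","tray","jar","scraper"):
        print(l,[([round(v) for v in d["extent"]],round(d["p"],2)) for d in r.boxes_of(p,l)[:5]])
E
```

```text
pics
{'time_s': 0.0, 'joint_pos': array([-1.21091046e+00,  2.64769358e-01,  1.60541253e+00, -2.47753142e-05,
        1.27367777e+00, -3.68982291e-02]), 'joint_vel': array([ 0.00056419,  0.00026352,  0.00096915, -0.00056469, -0.00055032,
        0.00079457]), 'tau': array([-6.82326263e-04, -5.15110695e+01, -3.67316973e+01, -7.77972929e-06,
        1.28664108e-02, -1.77740242e-05]), 'ee_pos': array([ 0.26058635, -0.62186517,  0.22993029]), 'tcp_rot': array([ 9.80383414e-01,  1.97096618e-01, -1.93945614e-04, -1.11684917e-03]), 'contact_force': array([-0.3399008 ,  0.401177  , -0.66284585]), 'moment': array([0.03725117, 0.01947026, 0.02770621]), 'grip_force': 0.0, 'opening': 0.08535747188619469}
scene [[499.12440771   0.         319.03107993]
 [  0.         499.12440771 246.0683082 ]
 [  0.           0.           1.        ]] [[-0.8056408  -0.39227375  0.44391915  1.04377009]
 [ 0.59220924 -0.55252727  0.58651669  0.59048906]
 [ 0.01520233  0.7354148   0.67744665  0.77460913]
 [ 0.          0.          0.          1.        ]] ['K', 'T', 'shot']
drive [([278, 211, 165, 139], 0.84)]
space
[... 310 characters left out ...]
]
scraper [([295, 320, 81, 68], 0.77)]
top [[543.18843281   0.         318.97433335]
 [  0.         543.18843281 226.9387923 ]
 [  0.           0.           1.        ]] [[ 0.01067775  0.9961276  -0.08726853  0.53061262]
 [-0.99994197  0.01051242 -0.00235385  0.07431593]
 [-0.00142733  0.0872886   0.99618204  1.18151918]
 [ 0.          0.          0.          1.        ]] ['K', 'T', 'shot']
drive [([452, 258, 142, 171], 0.79)]
spacer [([278, 261, 28, 30], 0.87)]
bush [([323, 269, 23, 26], 0.58)]
collar [([162, 251, 21, 18], 0.63), ([221, 247, 20, 22], 0.61), ([163, 219, 21, 15], 0.59), ([193, 172, 18, 18], 0.58)]
tray [([273, 261, 176, 114], 0.76)]
jar [([246, 186, 39, 39], 0.83)]
scraper []
```

View pics/top0.png

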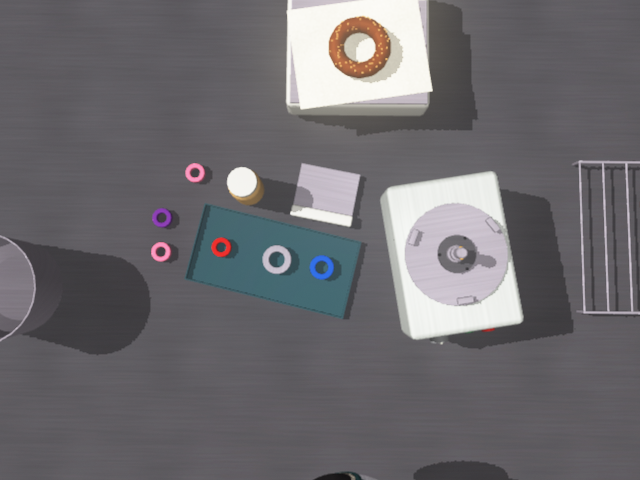

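View pics/scene0.png

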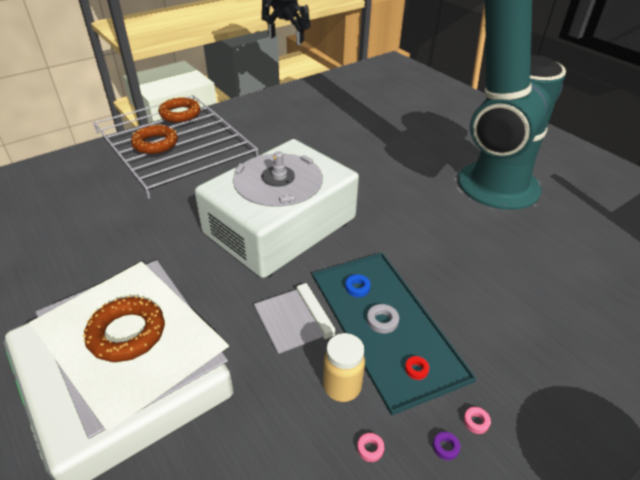

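The top view shows the red collar at (221,247), the spacer at (277,260), the blue bush at (321,267) and the spindle tip near (459,253). The pink and purple rings outside the tray are decoys. In the scene view they are: bush (357,286), spacer (382,319), collar (417,368), spindle tip (279,157).

```bash
cat > h.py <<'E'
from rig import r
import numpy as np, cv2
from scipy.spatial.transform import Rotation as R
def ray(p,uv):
    d=np.linalg.inv(p["K"])@[uv[0],uv[1],1]; d=p["T"][:3,:3]@(d*[1,-1,-1])
    return p["T"][:3,3],d/np.linalg.norm(d)
def tri(obs):
    A=np.zeros((3,3));b=np.zeros(3)
    for p,uv in obs:
        o,d=ray(p,uv);M=np.eye(3)-np.outer(d,d);A+=M;b+=M@o
    x=np.linalg.solve(A,b)
    res=max(np.linalg.norm(np.cross(x-ray(p,uv)[0],ray(p,uv)[1])) for p,uv in obs)
    return x,res
def proj(p,x):
    c=np.linalg.inv(p["T"])@np.r_[x,1]; c=p["K"]@(c[:3]*[1,-1,-1]); return c[:2]/c[2]
def plane(p,uv,z):
    o,d=ray(p,uv);return o+d*(z-o[2])/d[2]
def down(yaw):  # tool down; tool y (closing line) along world angle yaw+90deg
    return (R.from_euler('z',yaw)*R.from_euler('x',np.pi)).as_quat()
E
python3 - <<'E'
from h import *
np.set_printoptions(precision=4,suppress=True)
t=r.snapshot("top");s=r.snapshot("scene")
def near(p,l,uv): 
    c=[d["extent"] for d in r.boxes_of(p,l)]
    return min(c,key=lambda e:np.hypot(e[0]-uv[0],e[1]-uv[1]))[:2]
for l,a,b in(("spacer",(277,260),(382,319)),("bush",(321,267),(357,286)),("collar",(221,247),(417,369))):
    print(l,*tri([(t,near(t,l,a)),(s,near(s,l,b))]))
print("jar",*tri([(t,(242,182)),(s,(346,344))]))
print("tip",*tri([(t,(459,253)),(s,(279,155))]))
print("traycorners",[plane(t,c,.012) for c in((208,206),(361,242),(345,318),(188,278))])
print("drivecorners",[plane(t,c,.15) for c in((383,187),(495,173),(522,324),(412,338))])
w=r.snapshot("wrist");q=r.sense();T=np.eye(4);T[:3,:3]=R.from_quat(q["tcp_rot"]).as_matrix();T[:3,3]=q["ee_pos"]
print(w["K"],np.linalg.inv(T)@w["T"],q["time_s"])
E
```

```text
spacer [0.558  0.1666 0.0006] 0.00223384626659346
bush [ 0.5459  0.0685 -0.0049] 0.0002766069393510722
collar [0.589  0.2878 0.002 ] 0.0028651739313409375
jar [0.7126 0.2309 0.1125] 0.00020766251365521383
tip [ 0.5725 -0.1757  0.2062] 0.000969101767756785
traycorners [array([0.6761, 0.3183, 0.012 ]), array([ 0.6014, -0.0139,  0.012 ]), array([0.439 , 0.0196, 0.012 ]), array([0.5202, 0.3568, 0.012 ])]
drivecorners [array([ 0.6992, -0.0452,  0.15  ]), array([ 0.7286, -0.2605,  0.15  ]), array([ 0.4422, -0.306 ,  0.15  ]), array([ 0.4141, -0.0996,  0.15  ])]
[[429.3527   0.     320.2521]
 [  0.     429.3527 238.5699]
 [  0.       0.       1.    ]] [[-0.0001  0.965   0.2624  0.0655]
 [ 1.      0.0004 -0.0014  0.0008]
 [-0.0015  0.2624 -0.965  -0.1429]
 [ 0.      0.      0.      1.    ]] 1.25
```

```bash
python3 - <<'E'
from h import *
import pickle
q=down(1.35); out=[]
def shot(x,y,z):
    r.move_pose([x,y,z],q); r.hold(.15); p=r.snapshot("wrist"); out.append(p); return p
a=shot(.53,-.175,.30);b=shot(.61,-.175,.30)
c=shot(.60,.17,.25)
B={}
for n,p in (("c",c),):
    for l in("spacer","bush","collar"): B[n,l]=[(np.round(d["extent"],1),round(d["p"],2)) for d in r.boxes_of(p,l)]
d=shot(.50,.17,.25)
for l in("spacer","bush","collar"): B["d",l]=[(np.round(e["extent"],1),round(e["p"],2)) for e in r.boxes_of(d,l)]
for k,v in B.items(): print(k,v)
pickle.dump(out,open("w.pkl","wb"))
print(r.sense()["time_s"])
def crop(p,X): 
    u=proj(p,X).astype(int); print("crop origin",u-[66,75]); i=p["image"][u[1]-75:u[1]+75,max(u[0]-66,0):u[0]+66]; return cv2.resize(i,None,fx=3,fy=3,interpolation=cv2.INTER_CUBIC)
X=[.5725,-.1757,.19]
cv2.imwrite("pics/spin.png",np.hstack([crop(a,X),crop(b,X)]))
cv2.imwrite("pics/tray.png",np.hstack([cv2.resize(i["image"],(400,300)) for i in(c,d)]))
E
```

```text
('c', 'spacer') [(array([282.8, 207.1,  68.8,  72. ]), 0.75)]
('c', 'bush') [(array([292.1, 309.5,  57. ,  57.8]), 0.71)]
('c', 'collar') [(array([277.5,  64.2,  51.6,  59.4]), 0.56), (array([456.9, 278.4, 130.6, 137.5]), 0.22)]
('d', 'spacer') [(array([391.4, 185.7,  69.3,  68.4]), 0.98), (array([576.7,  57.7, 125. , 112.2]), 0.39)]
('d', 'bush') [(array([392.9, 289.2,  62.4,  56.9]), 0.56)]
('d', 'collar') [(array([396.1,  35.3,  49.2,  56. ]), 0.62), (array([396. , 177.6, 215.6, 350.1]), 0.32)]
6.4667
crop origin [323 141]
crop origin [196 170]
```

View pics/spin.png

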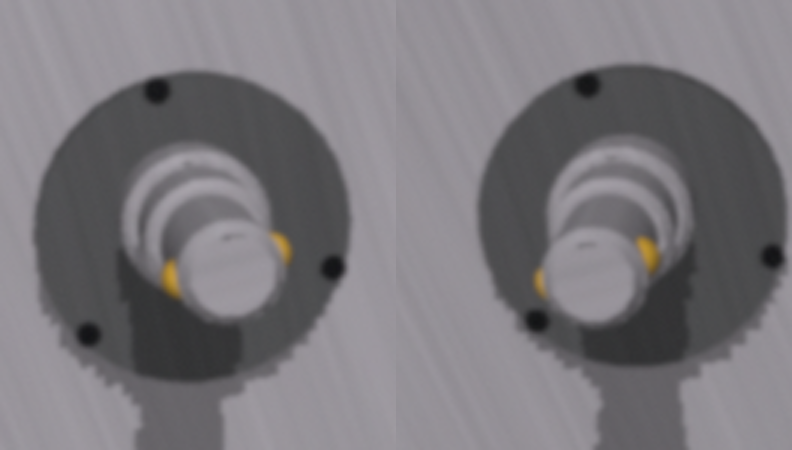

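View pics/tray.png

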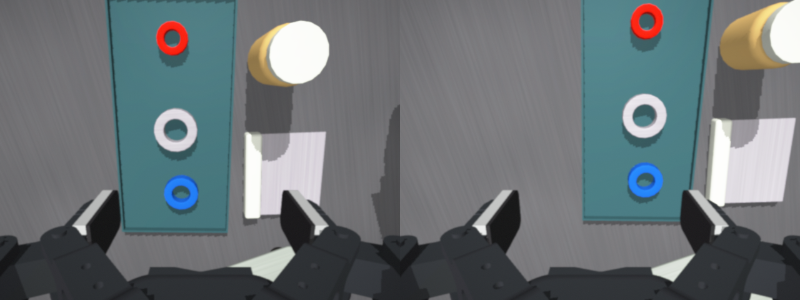

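In both wrist crops the nose is clear, at about (400,231) and (262,262). The flange centres are at about (387,216) and (275,242). The tray pictures show the red collar, the steel spacer and the blue bush in a row, with no other ring in the tray.

```bash
python3 - <<'E'
from h import *
import pickle
np.set_printoptions(precision=4,suppress=True)
a,b,c,d=pickle.load(open("w.pkl","rb"))
n=((a,(400.3,231)),(b,(262,262.3)));f=((a,(387.3,216.3)),(b,(275,242)))
print("nose",tri(n),[plane(*o,.2135) for o in n]); print("flange",tri(f),[plane(*o,.156) for o in f])
def centre(p,uv,name):
    h=cv2.cvtColor(p["image"],cv2.COLOR_BGR2HSV).astype(int);H,S,V=h[...,0],h[...,1],h[...,2]
    m={"bush":(abs(H-108)<10)&(S>120),"collar":((H<8)|(H>172))&(S>130),"spacer":(S<50)&(V>110)}[name].astype(np.uint8)
    cs,_=cv2.findContours(m,cv2.RETR_EXTERNAL,cv2.CHAIN_APPROX_NONE)
    k=[x for x in cs if cv2.pointPolygonTest(cv2.convexHull(x),uv,False)>=0 and len(x)>40]
    k=min(k,key=len); e=cv2.fitEllipse(cv2.convexHull(k)); return e
U={"spacer":((282.8,207),(391.4,185.7)),"bush":((292,309.5),(393,289)),"collar":((277.5,64),(396,35))}
for l,(u,v) in U.items():
    e1,e2=centre(c,u,l),centre(d,v,l)
    print(l,e1[0],e1[1],e2[0],e2[1],"box",tri([(c,u),(d,v)]),"fit",tri([(c,e1[0]),(d,e2[0])]),plane(c,e1[0],.015)[:2],plane(d,e2[0],.015)[:2])
E
```

```text
nose (array([ 0.5743, -0.1793,  0.2123]), np.float64(6.205346999967663e-05)) [array([ 0.5742, -0.1789,  0.2135]), array([ 0.5746, -0.179 ,  0.2135])]
flange (array([ 0.5749, -0.1835,  0.1559]), np.float64(5.821821457431057e-05)) [array([ 0.5749, -0.1834,  0.156 ]), array([ 0.575 , -0.1836,  0.156 ])]
spacer (280.8426208496094, 207.8213653564453) (70.07557678222656, 70.84901428222656) (390.4438171386719, 184.9557342529297) (71.16075897216797, 72.6986083984375) box (array([0.5656, 0.1661, 0.0108]), np.float64(0.0005552615829464221)) fit (array([0.5643, 0.1671, 0.0152]), np.float64(3.6505378067921225e-05)) [0.5643 0.167 ] [0.5644 0.1671]
bush (289.6241455078125, 307.451416015625) (57.2509765625, 57.823814392089844) (391.8082580566406, 287.59735107421875) (57.957645416259766, 58.79049301147461) box (array([0.5497, 0.067 , 0.01  ]), np.float64(0.0003724410685472735)) fit (array([0.5485, 0.0706, 0.0134]), np.float64(5.075044479070864e-05)) [0.5488 0.0713] [0.5484 0.0712]
collar (275.1424865722656, 60.869808197021484) (50.50994110107422, 55.0844841003418) (394.5755615234375, 34.1406364440918) (51.349552154541016, 58.023231506347656) box (array([0.5908, 0.2854, 0.0123]), np.float64(0.0008493233643227116)) fit (array([0.5896, 0.2871, 0.0134]), np.float64(8.05026690464038e-05)) [0.5897 0.2869] [0.5893 0.2868]
```

```bash
cat >> h.py <<'E'
Q=down(1.35); AX=np.array([.5743,-.1787]); SEAT=.156; FLOOR=.003
def pick(xy,z,over=.10):
    r.move_pose([*xy,over],Q); r.servo_line([*xy,z+.012],v=.15); r.servo_line([*xy,z],v=.05)
    r.move_gripper(.0); r.hold(.1); s=r.sense(); print("grip",s["opening"],s["grip_force"],s["ee_pos"],s["contact_force"])
    r.servo_line([*xy,.10],v=.12); print("lifted",r.sense()["opening"])
def tare():
    r.hold(.3); return np.mean([r.sense()["contact_force"] for _ in range(3)],axis=0)
def descend(g,h0,h1,xy,f0,step=.0015,v=.03,fmax=9,gain=8e-5):
    """lower the part's underside from h0 to h1 above the flange; steer away from side load; stop above fmax"""
    xy=np.array(xy,float); h=h0; log=[]
    while h>h1+1e-6:
        h=max(h-step,h1); r.servo_line([*xy,SEAT+h+g],v=v)
        s=r.sense(); f=s["contact_force"]-f0; log.append((round(h*1e3,1),*np.round(f,1),*np.round(1e3*(xy-AX),1)))
        if np.hypot(*f[:2])>1.5: xy+=np.clip(gain*f[:2],-.0006,.0006)
        if f[2]>fmax: break
    return h,xy,log,s
E
python3 - <<'E'
from h import *
r.move_gripper(.085)
pick((.5643,.167),.002)
r.servo_line([.5643,.167,.25],v=.3)
r.move_pose([*AX,SEAT+.065-.001],Q)
f0=tare(); print("tare",f0,r.sense()["time_s"])
h,xy,log,s=descend(-.001,.065,.050,AX,f0)
for l in log: print(l)
print(s["time_s"],s["ee_pos"])
p=r.snapshot("wrist");cv2.imwrite("pics/sp1.png",p["image"])
E
```

```text
grip 0.05956218263382146 63.30046243965626 [0.56476172 0.16713486 0.00312058] [-1.39790848 -0.27145924  5.44889525]
lifted 0.05953826821576226
tare [-0.61357814 -0.58696018 -3.36995143] 12.1833
(63.5, np.float64(0.7), np.float64(0.4), np.float64(0.5), np.float64(0.0), np.float64(0.0))
(62.0, np.float64(0.1), np.float64(0.5), np.float64(0.2), np.float64(0.0), np.float64(0.0))
(60.5, np.float64(-0.0), np.float64(-0.7), np.float64(1.9), np.float64(0.0), np.float64(0.0))
(59.0, np.float64(0.9), np.float64(0.3), np.float64(0.7), np.float64(0.0), np.float64(0.0))
(57.5, np.float64(0.3), np.float64(0.5), np.float64(-0.2), np.float64(0.0), np.float64(0.0))
(56.0, np.float64(-0.0), np.float64(0.7), np.float64(-0.3), np.float64(0.0), np.float64(0.0))
(54.5, np.float64(1.7), np.float64(1.4), np.float64(1.3), np.float64(0.0), np.float64(0.0))
(53.0, np.float64(0.5), np.float64(0.6), np.float64(0.2), np.float64(0.1), np.float64(0.1))
(51.5, np.float64(1.0), np.float64(-0.1), np.float64(0.0), np.float64(0.1), np.float64(0.1))
(50.0, np.float64(0.8), np.float64(0.4), np.float64(0.9), np.float64(0.1), np.float64(0.1))
14.6833 [ 0.57432679 -0.17856271  0.20481687]
```

View pics/sp1.png

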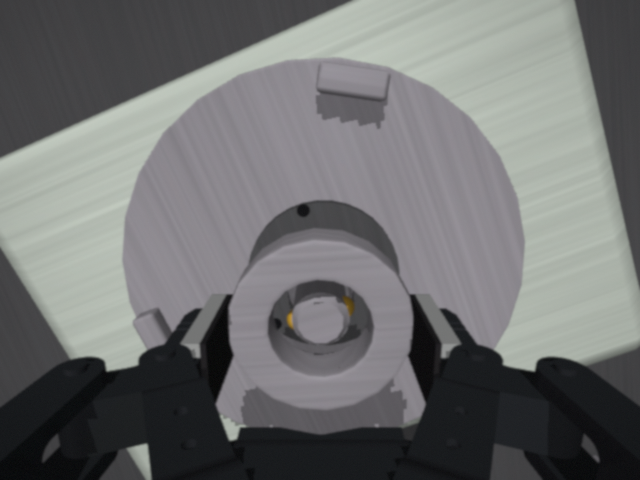

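The spacer is round the nose, slightly off to one side of the bore but clear of it. The lift at closing shows the fingertips are about flush with its underside, so I'll lower it on and grip the next parts higher.

```bash
python3 - <<'E'
from h import *
f0=np.array([-.3,-.2,-2.9])
xy=AX+.0001
h,xy,log,s=descend(0,.049,.001,xy,f0,step=.002,v=.035)
for l in log: print(*l)
print(h,xy,s["time_s"],s["ee_pos"])
E
```

```text
47.0 -1.0 0.3 0.0 0.1 0.1
45.0 0.8 0.4 0.1 0.1 0.1
43.0 0.3 0.4 0.3 0.1 0.1
41.0 0.1 1.3 1.0 0.1 0.1
39.0 0.7 -0.4 -0.2 0.1 0.1
37.0 0.1 0.3 0.2 0.1 0.1
35.0 -0.3 0.4 -0.2 0.1 0.1
33.0 -0.3 1.3 0.0 0.1 0.1
31.0 0.6 0.4 0.1 0.1 0.1
29.0 0.3 -1.0 0.4 0.1 0.1
27.0 0.6 0.4 -0.2 0.1 0.1
25.0 0.2 1.0 -0.1 0.1 0.1
23.0 0.4 -0.0 1.0 0.1 0.1
21.0 0.6 0.1 0.2 0.1 0.1
19.0 -0.3 0.5 -0.1 0.1 0.1
17.0 0.4 0.4 0.5 0.1 0.1
15.0 0.1 -0.3 1.3 0.1 0.1
13.0 -0.1 0.2 0.2 0.1 0.1
11.0 0.2 -0.1 -0.3 0.1 0.1
9.0 0.7 0.2 0.4 0.1 0.1
7.0 0.9 0.2 -0.3 0.1 0.1
5.0 -0.4 0.8 0.6 0.1 0.1
3.0 1.1 -0.1 0.4 0.1 0.1
1.0 -0.1 0.3 0.9 0.1 0.1
0.001 [ 0.5744 -0.1786] 20.7333 [ 0.57427942 -0.17854228  0.15680211]
```

```bash
cat >> h.py <<'E'
def finish(g,h,hm,xy,f0):
    h,xy,log,s=descend(g,h,hm,xy,f0,step=.0005,v=.02,fmax=4,gain=0)
    for l in log: print(*l)
    r.move_gripper(.085); r.hold(.2)
    r.servo_line([*xy,SEAT+.10],v=.2); print("done",h,r.sense()["time_s"])
E
python3 - <<'E'
from h import *
finish(0,.001,-.0015,AX+.0001,np.array([-.3,-.2,-2.9]))
p=r.snapshot("wrist")
r.move_pose([.5487,.071,.25],Q)
pick((.5487,.071),.007)
r.servo_line([.5487,.071,.27],v=.3)
r.move_pose([*AX,SEAT+.066+.004],Q)
f0=tare(); print("tare",f0,r.sense()["time_s"])
h,xy,log,s=descend(.004,.065,.050,AX+.0001,f0,step=.0015)
for l in log: print(*l)
print(s["time_s"],s["ee_pos"])
w=r.snapshot("wrist");cv2.imwrite("pics/bu.png",np.hstack([cv2.resize(i["image"],(400,300)) for i in(p,w)]))
E
```

```text
0.5 0.3 -0.2 0.6 0.1 0.1
0.0 -0.1 0.7 1.3 0.1 0.1
-0.5 -1.9 0.6 5.5 0.1 0.1
done -0.0005 22.7083
grip 0.048856977608468334 62.31432482600212 [0.54959172 0.07109168 0.00787363] [-1.04318706  0.8181326   5.11062881]
lifted 0.04876585614463096
tare [-0.2906352  -0.40284198 -0.16236497] 28.95
63.5 -0.2 0.3 0.4 0.1 0.1
62.0 0.7 0.5 0.1 0.1 0.1
60.5 0.5 0.3 0.3 0.1 0.1
59.0 0.3 0.3 1.2 0.1 0.1
57.5 0.5 -0.3 -0.5 0.1 0.1
56.0 0.9 0.8 -0.6 0.1 0.1
54.5 0.6 0.2 -0.4 0.1 0.1
53.0 0.7 0.2 -0.2 0.1 0.1
51.5 1.0 1.0 -0.9 0.1 0.1
50.0 -0.1 1.4 1.0 0.1 0.1
31.45 [ 0.57430606 -0.17854354  0.20983277]
```

View pics/bu.png

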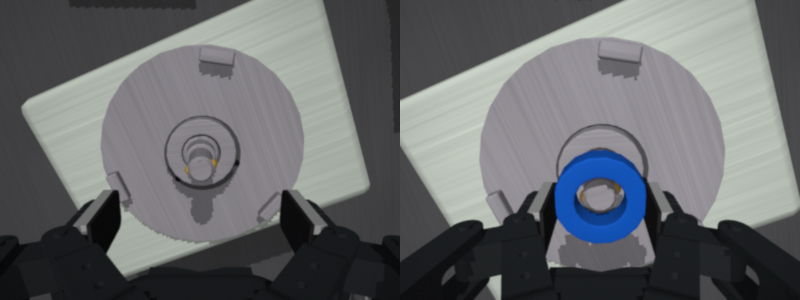

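The spacer is home (left), and the blue bush is threaded over the nose (right). I'll lower it now.

```bash
python3 - <<'E'
from h import *
f0=np.array([0,0,-.1])
h,xy,log,s=descend(.0045,.049,.018,AX+.0001,f0,step=.002,v=.035)
for l in log[::2]+log[-2:]: print(*l)
print(h,s["time_s"])
if h<.0181: finish(.0045,h,.0145,xy,f0)
p=r.snapshot("wrist");cv2.imwrite("pics/bu2.png",p["image"])
E
```

```text
47.0 -0.2 -0.7 0.4 0.1 0.1
43.0 0.1 0.5 0.8 0.2 -0.0
39.0 -0.3 0.6 -0.8 0.2 -0.0
35.0 0.2 -0.1 -1.6 0.2 -0.0
31.0 -0.6 0.0 -0.5 0.2 -0.0
27.0 0.1 0.5 -0.2 0.2 -0.0
23.0 0.9 -0.5 -0.0 0.2 -0.0
19.0 0.4 -0.1 0.2 0.2 -0.0
19.0 0.4 -0.1 0.2 0.2 -0.0
18.0 -0.6 0.6 1.1 0.2 -0.0
0.018 35.5
17.5 -0.3 0.3 -0.5 0.2 -0.0
17.0 -0.3 0.3 -1.1 0.2 -0.0
16.5 0.6 0.3 0.1 0.2 -0.0
16.0 -0.3 0.5 2.7 0.2 -0.0
15.5 -2.6 0.2 5.3 0.2 -0.0
done 0.015499999999999996 37.9583
```

View pics/bu2.png

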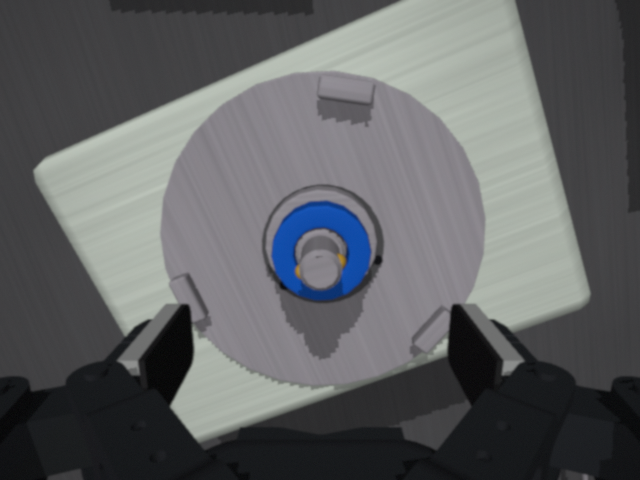

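Bush is seated at home, centred on the spacer. Next is the red collar.

```bash
python3 - <<'E'
from h import *
c=(.5895,.2869)
r.move_pose([*c,.25],Q)
pick(c,.0065)
r.servo_line([*c,.27],v=.3)
A=AX+[.0001,0]
r.move_pose([*A,SEAT+.064+.0045],Q)
f0=tare(); print("tare",f0,r.sense()["time_s"])
h,xy,log,s=descend(.0045,.062,.0545,A,f0,step=.0015,fmax=7)
for l in log: print(*l)
if h<.0546:
    h,xy,log,s=descend(.0045,h,.0445,xy,f0,step=.001,v=.03,fmax=20,gain=5e-5)
    for l in log: print(*l)
print(h,s["time_s"],s["ee_pos"],s["opening"])
w=r.snapshot("wrist");cv2.imwrite("pics/co.png",w["image"])
E
```

```text
grip 0.038936157951034625 60.771486988523975 [0.59013453 0.28719886 0.00722411] [-0.37406153 -0.56562422  2.83469489]
lifted 0.039085771386726725
tare [ 0.50292917  0.2598486  -0.98889082] 45.6917
60.5 -0.9 -0.5 0.8 0.1 0.0
59.0 -0.2 0.2 0.4 0.1 0.0
57.5 -0.6 0.1 -0.2 0.1 0.0
56.0 -0.7 -0.7 -0.3 0.1 0.0
54.5 -0.5 -0.6 -0.6 0.1 0.0
53.5 -0.4 -0.1 0.5 0.1 0.0
52.5 -0.1 -0.7 0.1 0.1 0.0
51.5 -1.4 -0.1 1.7 0.1 0.0
50.5 -2.5 -0.6 4.4 0.1 0.0
49.5 -2.8 -0.4 6.6 -0.0 -0.0
48.5 -2.2 -2.1 5.6 -0.2 -0.1
47.5 -0.6 -3.3 3.3 -0.3 -0.2
46.5 0.1 -2.5 1.6 -0.3 -0.3
45.5 -0.3 -2.9 -1.0 -0.3 -0.4
44.5 -0.3 -2.0 1.4 -0.3 -0.6
0.0445 49.4583 [ 0.57383198 -0.17915774  0.20473442] 0.038921146741187664
```

View pics/co.png

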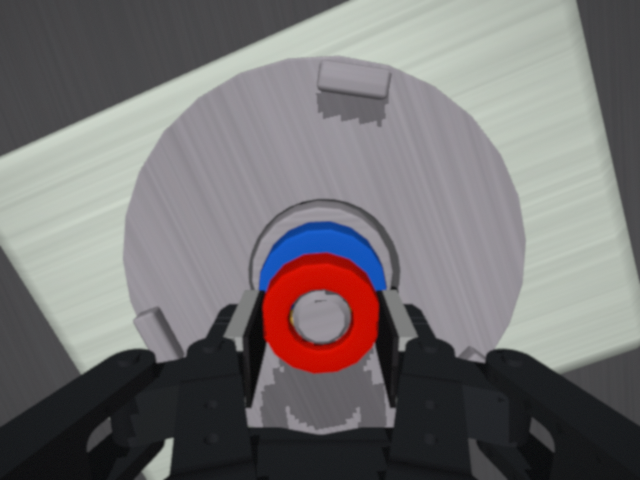

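The collar is past the first edge of the balls (force peaked at 6.6 N) and hugs the spindle. I'll continue down.

```bash
python3 - <<'E'
from h import *
f0=np.array([.1,0,-1.])
h,xy,log,s=descend(.0045,.0445,.033,AX+[-.0003,-.0006],f0,step=.001,v=.03,fmax=18,gain=8e-5)
for l in log: print(*l)
print(h,s["time_s"])
if h<.0331:
    h,xy,log,s=descend(.0045,h,.0305,xy,f0,step=.0005,v=.02,fmax=7,gain=0)
    for l in log: print(*l)
print(h,s["time_s"],s["ee_pos"],s["opening"])
E
```

```text
43.5 -1.0 -1.1 2.6 -0.3 -0.6
42.5 0.9 -1.6 2.3 -0.4 -0.7
41.5 0.4 -1.1 3.5 -0.3 -0.8
40.5 0.1 -0.7 3.4 -0.3 -0.8
39.5 1.0 -0.7 1.0 -0.3 -0.8
38.5 1.3 -1.2 -0.2 -0.3 -0.8
37.5 -0.2 -0.6 -0.8 -0.2 -0.9
36.5 0.3 -0.2 0.0 -0.2 -0.9
35.5 2.0 -0.9 -4.3 -0.2 -0.9
34.5 1.6 0.0 -4.1 -0.1 -1.0
33.5 -0.4 0.9 -1.8 0.1 -1.0
33.0 -1.9 0.8 -1.4 0.1 -1.0
0.033 52.5083
32.5 0.2 0.0 -0.3 -0.1 -0.9
32.0 -0.3 0.1 0.6 -0.1 -0.9
31.5 1.2 -0.9 1.2 -0.1 -0.9
31.0 -0.5 0.4 4.5 -0.1 -0.9
30.5 -1.9 0.8 7.3 -0.1 -0.9
0.0305 53.7583 [ 0.57445792 -0.17970484  0.19214605] 0.03829134321417643
```

The force signature fits the task's description: the collar was drawn down at 35 mm and met firm contact at about 31 mm. I'll release it, look from two sides, and check.

```bash
python3 - <<'E'
from h import *
s=r.sense();xy=s["ee_pos"][:2]
r.move_gripper(.085); r.hold(.2); r.servo_line([*xy,SEAT+.12],v=.2)
p=r.snapshot("wrist")
r.move_pose([.50,-.38,.32],Q); r.hold(.2)
q=r.snapshot("scene"); print(r.sense()["time_s"])
def crop(p,z,m,f):
    u=proj(p,[.5743,-.1787,z]).astype(int);return cv2.resize(p["image"][u[1]-m:u[1]+m,u[0]-m:u[0]+m],(400,400),interpolation=cv2.INTER_CUBIC)
cv2.imwrite("pics/end.png",np.hstack([crop(p,.19,80,4),crop(q,.185,40,8)]))
E
```

```text
56.225
```

View pics/end.png

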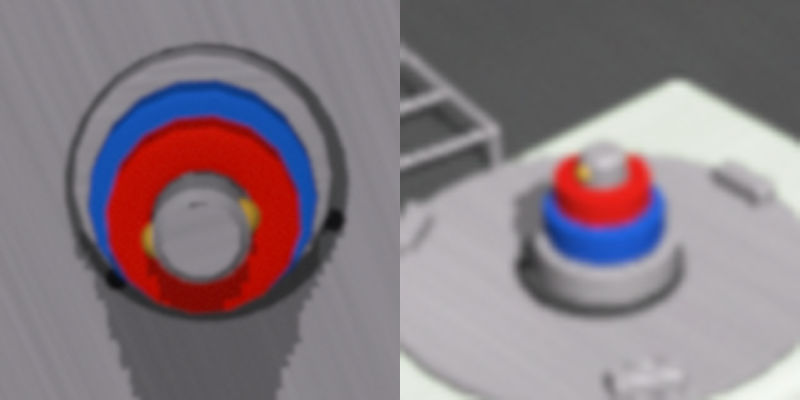

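Both balls stand out over the collar (left), and the stack is level and tight (right). I'm handing it in.

```bash
python3 -c "
from rig import r
print(r.sign_off())"
```

```text
the job is handed in; nothing more can be done
None
```

The spacer, bush and collar are all down on the spindle in that order, with the collar held under the balls and the gripper clear; I handed the job in at about 56 s, and no verdict came back.

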